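# Bring the lens carriage back to its stop on the optical rail and clamp it

### The arm

A 6-joint arm with a two-finger parallel gripper is mounted at the origin on the work surface. World frame = base frame: x ahead of the robot, y to its left, z up, the work surface at z = 0. Lengths are in m, angles in rad, forces in N, time in s.
With the tool pointing down it reaches from about 0.275 to 0.875 m from the base axis. Payload 12.5 kg.
Tool frame: the origin (TCP) lies on the centre line of the jaws, within the pads' length; the fingertips stand r.finger_overhang ahead of it and the grasp point (between the pads) lies 3 mm ahead of it (r.finger_overhang is the distance from the TCP to the fingertips, in m); z points along the fingers, y is the direction in which the jaws open and shut (so a half turn about z gives the same grasp; the last joint's range is limited). The gripper opens to 85 mm and grips with 20 to 120 N. Pads are 22 mm wide; open, the fingers measure 114 mm over their backs; the gripper's body (76 mm by 85 mm) begins 54 mm behind the grasp point. The pads swing forward as they close: fully open they stand 13 mm farther back than shut.
Start: joints at [-1.199, 0.351, 1.652, -0, 1.139, -0.085], TCP at [0.243, -0.494, 0.253] pointing down, gripper open.
Joint ranges: [-2.75, 2.75], [-0.79, 2.1], [0.01, 2.65], [-1.57, 4.71], [0.07, 3.14], [-2.87, 2.87]. Speed limits (rad/s): [2.22, 2.22, 2.79, 3.14, 3.14, 3.14].

### API

Orientations are given as a unit quaternion [x, y, z, w].
In Python, from cell import r, optics gives the robot as it stands. The module is installed in compiled form; this text tells all that it offers. Calls block until the motion is done:
- r.move_to(position, orientation): joint-space move of the TCP to a pose.
- r.move_linear(position, rot=None, vel=0.15): straight line of the TCP; rot=None keeps the orientation; vel is the mean speed in m/s.
- r.set_joints(angles): joint-space move.
- r.set_gripper(opening, squeeze=None): opening from 0.0 (shut) to 1.0 (fully open); squeeze is the grip in N (None keeps the last); returns when the fingers have stopped.
- r.sleep(seconds).
- r.inverse_kinematics(position, orientation): joint angles nearest the present ones, or None.
- optics.get_image(name): name is "scene" or "side" or "wrist"; returns a dict with "pixels" (384x512x3 uint8, red, green, blue), "depth" (384x512 float32, m along the optical axis (not along the pixel's ray), 0 where there is no reading), "fx", "fy", "cx", "cy" (pixels), "D" ([k1, k2, p1, p2, k3] as OpenCV has them; the pictures are not rectified), "camera_from_world" (4x4, takes a point from world to camera coordinates); the wrist camera has in their place "mount" (4x4, takes a point from camera to tool coordinates, whose origin is the TCP and whose axes are the flange's). Camera axes: x right, y down, z forward; pixel columns grow to the right and rows downward; lengths in m; the calibration is good to about 2 mm. A picture is of the moment at which its call begins: read the wrist's pose just before it.
A pose or a line that the arm cannot do raises r.PlanningError and nothing moves.
- r.hand_in(): hands the job in, once; it reports no verdict.
Readings, each from a call of its own:
- r.current_t(): time.
- r.current_q(): joint angles.
- r.current_qvel(): joint speeds.
- r.current_effort(): joint torques, N m.
- r.current_tool_pos(): TCP position.
- r.current_ee_rot(): TCP orientation.
- r.current_contact_force(): force on the tool from outside, world axes, zero at the start.
- r.current_torque(): the same for the moment, N m.
- r.current_opening(): opening from 0.0 (shut) to 1.0 (fully open).
Only numpy, scipy, OpenCV 4.12 (cv2) and the standard library are available. Lean on these libraries where they do the work, as an engineer would, in place of code of your own. Each camera call takes 0.05 s, during which the arm holds its last target. There are 200 camera calls.

### The job

The lens carriage on the optical rail has been left pulled back with its clamp open: slide it along the rail until it rests against the red stop, then swing its orange clamp lever round as far as it goes, so that the carriage is clamped there. Do not knock the stop out of its setting, keep off the lens and its black ring, and leave the other things on the table where they are.

Things in the scene. Friction and masses are not known exactly. Their poses are not given: they have to be found in the camera images.
- rail: Black dovetail rail fixed on the table, 760 mm long; flange 90 mm wide, head 64 mm wide, its top 36 mm above the table. Origin: centre of underside. Its +y runs along it, from the fixed light source (brass tube; y -373 to -317 mm, 144 mm high) to the fixed blue camera (y 280 to 350 mm, 138 mm high). Its -x side, with white scale marks and knobs, faces the robot, up to 11 degrees off square.
- carriage (a joint): How far (m) the lens carriage is slid along the rail's +y from its rearmost place (0 to 0.30); starts at 0 to 0.08. About 4 N of friction; stays where left. Aluminium plate 90 mm wide across the rail, 130 mm long, 22 mm thick (36.5 to 58.5 mm above the table), 16 mm jaws hanging round the rail's head. A 25 mm steel post 35 mm behind its nose bears the lens; behind that only the lever stands on it.
- carriage_nose (a point): Middle of the carriage's front end face (rail +y side, the one that meets the stop), 47.5 mm above the table.
- carriage_tail (a point): Middle of the carriage's rear end face (rail -y side): flat, upright, 90 mm wide, 36.5 to 58.5 mm above the table; this point at 47.5 mm. A good place to push.
- lens: Not to be touched: pale glass in an upright black ring, 66 mm across, 14 mm thick along the rail, centre 112 mm and top 145 mm above the table (set screw to 153 mm), mid-width on the rail, 35 mm behind the carriage's nose. Origin: the lens's centre; axes as the rail's.
- clamp (a joint): Angle (rad) of the orange lever on the carriage, turning level about an upright axis, clockwise from above: 0 open, 1.31 clamped, against its end; starts at 0 to 0.2. In the rail's axes its arm points to 240 degrees (anticlockwise from +x) at 0, backward and towards the robot, and to 165 degrees at 1.31, out to the robot. About 2 N at the grip; stays where left. Keep it open while sliding.
- clamp_axis (a point): On the lever's turning axis at the height of the arm, 75.5 mm above the table: 31 mm from the rail's middle line on the robot's side, 35 mm ahead of the tail face. Hub 25 mm across, top 82.5 mm above the table.
- clamp_tip (a point): Outer end of the lever, 80 mm from its axis. The arm is a round bar 13 mm thick, from 40 mm out a round grip 16 mm thick; its centre line is 74 to 76.5 mm above the table.
- stop_face (a point): Middle of the stop's face that the carriage's nose meets (it looks along the rail's -y), 47.5 mm above the table, at rail y = 135 to 225 mm. The stop is a red block 90 mm wide, 28 mm long, 24 mm thick with a steel screw head on the robot's side, clamped on the rail; it slips only if pushed with more than about 45 N.
- ball_driver: Loose screwdriver, 190 mm long, lying on the table between robot and rail. Origin: below its middle.
- goggles: Loose green laser goggles, about 145 x 156 x 61 mm, on the robot's side of the rail, to the left. Origin: under their middle.
- lens_case: Loose white and clear plastic case, 85 x 60 x 31 mm, on the robot's side of the rail, to the right. Origin: centre of underside.
- spare_post: Loose black post holder with foot 75 x 45 mm, 95 mm high, on the robot's side of the rail, far left. Origin: centre of the foot's underside.
- power_meter: Loose grey hand-held meter, 165 x 85 x 31 mm, on the robot's side of the rail, far right. Origin: centre of underside.

How it is judged:
On the way, in this order (a step that is already met when the one before it is completed fails the run):
1. the carriage rests against the stop (gap under 3 mm) while the clamp lever is still open (under 0.6 rad) (y of stop_face in the frame of carriage_nose below 0.003 m and value of joint clamp below 0.6 rad), for 0.2 s.
2. the clamp lever is swung to its end (over 1.15 rad) (value of joint clamp above 1.15 rad), for 0.2 s.
At the end, for the whole second after the job is handed in: The carriage's nose is within 3 mm of the stop's face, the clamp lever is past 1.15 rad (end at 1.31), and the stop is within 4 mm of where it was set (y of stop_face in the frame of carriage_nose below 0.003 m and value of joint clamp above 1.15 rad and distance of stop_face from where it was at the start of the episode below 0.004 m); the robot touches nothing.
It fails at once if the stop is pushed more than 4 mm out of its setting (distance of stop_face from where it was at the start of the episode above 0.004 m).
It fails at once if the lens or its ring is touched with more than 0.5 N (contact force between lens and the fingers above 0.5 N or contact force between lens and the arm above 0.5 N).
It fails at once if one of the loose things on the table is moved more than 30 mm (distance of any of ball_driver, goggles, lens_case, spare_post, power_meter from where it was at the start of the episode above 0.03 m).
It also fails if it takes over 54 s, if anything falls off the work surface, if the arm or the gripper's body presses on something with over 40 N, if the wrist force passes 120 N, or if a joint passes its speed limit or range.

## Working session

There is one attempt and no reset: what is moved stays moved. The work goes in short steps, each a Python script; the robot and the scene stay as the last script left them, time stands still between calls to the robot, and variables do not carry over. Pictures are saved under pics/ and viewed, about 8 in all and at most 12, crops included, and the job is handed in when it is done.

```bash
mkdir -p pics; cat > h.py <<'E'
import numpy as np, cv2
from cell import r, optics
def snap(n):
    im=optics.get_image(n); return im
def K(im): return np.array([[im['fx'],0,im['cx']],[0,im['fy'],im['cy']],[0,0,1.]])
def cloud(im):
    h,w=im['depth'].shape
    u,v=np.meshgrid(np.arange(w),np.arange(h))
    p=cv2.undistortPoints(np.stack([u,v],-1).reshape(-1,1,2).astype(np.float64),K(im),np.array(im['D'],float)).reshape(h,w,2)
    d=im['depth'][...,None]
    c=np.concatenate([p*d,d],-1)
    T=np.linalg.inv(im['camera_from_world'])
    P=c@T[:3,:3].T+T[:3,3]
    P[im['depth']<=0]=np.nan
    return P
E
python3 - <<'E'
from h import *
import pickle
print(r.finger_overhang,r.current_tool_pos(),r.current_ee_rot(),r.current_t())
ims={n:snap(n) for n in('scene','side')}
pickle.dump({k:dict(v) for k,v in ims.items()},open('i.pkl','wb'))
for n,im in ims.items():
    cv2.imwrite(f'pics/{n}0.png',cv2.resize(im['pixels'][...,::-1],(768,576)))
    print(n,np.linalg.inv(im['camera_from_world']).round(3).tolist(),im['fx'])
E
```

```text
0.022 [ 0.24251084 -0.4933036   0.25274797] [ 9.74026903e-01  2.26431529e-01 -8.44325414e-05 -5.89157081e-04] 0.0
scene [[0.752, 0.466, -0.466, 1.078], [0.658, -0.512, 0.551, -0.7], [0.018, -0.722, -0.692, 0.999], [0.0, 0.0, 0.0, 1.0]] 448.7159951280639
side [[-0.831, -0.433, 0.348, -0.123], [-0.555, 0.636, -0.536, 0.882], [0.011, -0.639, -0.769, 1.382], [0.0, 0.0, 0.0, 1.0]] 455.77576146711203
```

View pics/scene0.png

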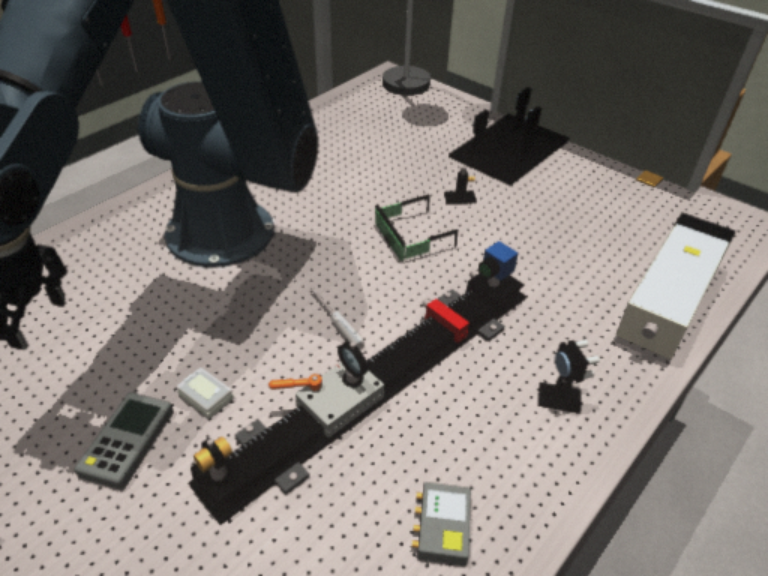

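View pics/side0.png

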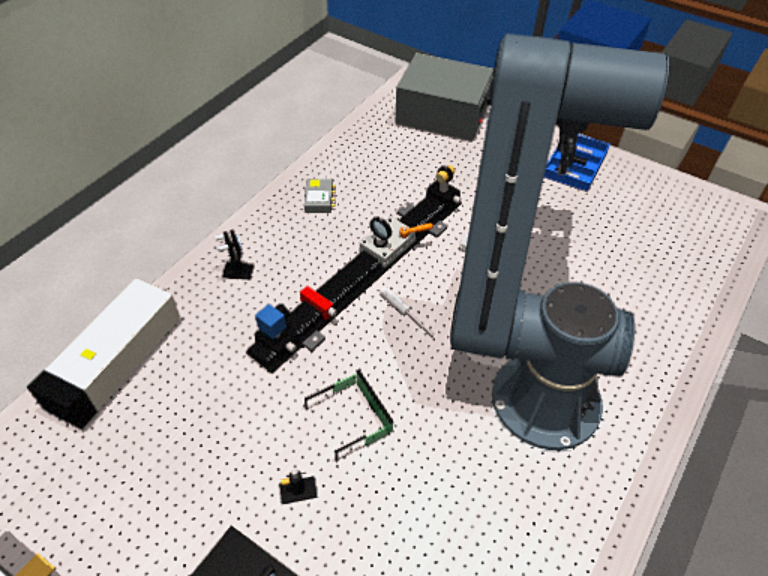

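The scene picture (768 px wide) shows the light source at (210,455), the carriage at (340,400), the orange lever at (295,382), the red stop at (447,318) and the blue camera at (500,260). The screwdriver lies near (340,320), short of the rail. The side view agrees.

```bash
cat > m.py <<'E'
from h import *
import pickle
ims=pickle.load(open('i.pkl','rb'))
def rect(P):
    c,(a,b),t=cv2.minAreaRect(P[:,:2].astype(np.float32)); return np.round([*c,a,b,t],4)
for n,im in ims.items():
    P=cloud(im); hsv=cv2.cvtColor(im['pixels'],cv2.COLOR_RGB2HSV); H,S,V=[hsv[...,i].astype(int) for i in range(3)]
    z=P[...,2]; box=(P[...,0]>.3)&(P[...,0]<.9)&(abs(P[...,1])<.6)
    masks={'red':((H<4)|(H>174))&(S>180)&(V>90)&(z>.03),'orange':(H>=5)&(H<16)&(S>170)&(V>100)&(z>.05),
     'blue':(H>100)&(H<125)&(S>130)&(z>.08)&(z<.15),'brass':(H>=16)&(H<28)&(S>130)&(z>.09),
     'plate':(S<70)&(V>70)&(z>.054)&(z<.063),'railtop':(V<80)&(z>.031)&(z<.041)}
    for k,m in masks.items():
        m=cv2.morphologyEx((m&box).astype(np.uint8),cv2.MORPH_OPEN,np.ones((2,2)))
        nl,lab,st,_=cv2.connectedComponentsWithStats(m)
        if nl<2: print(n,k,'none'); continue
        if k!='railtop':
            m=lab==1+np.argmax(st[1:,4])
        Q=P[m>0]
        print(n,k,len(Q),'mean',Q.mean(0).round(4),'zr',np.percentile(Q[:,2],[2,98]).round(4),'rect',rect(Q))
        d=np.linalg.svd(Q[:,:2]-Q[:,:2].mean(0),full_matrices=False)[2][0]; print('   pca deg',np.degrees(np.arctan2(d[1],d[0])).round(2))
    for k,(x0,x1) in {'loose':(.25,.9)}.items(): pass
E
python3 m.py
```

```text
scene red 217 mean [0.5955 0.0905 0.0576] zr [0.048  0.0621] rect [5.93600e-01 1.00800e-01 5.09000e-02 8.35000e-02 8.27443e+01]
   pca deg -4.7
scene orange 51 mean [ 0.4969 -0.2479  0.0766] zr [0.0714 0.081 ] rect [ 4.97100e-01 -2.47500e-01  5.11000e-02  6.40000e-03  4.94109e+01]
   pca deg -130.19
scene blue 153 mean [0.6106 0.2329 0.1353] zr [0.1281 0.1398] rect [6.09500e-01 2.33200e-01 4.38000e-02 4.44000e-02 8.54139e+01]
   pca deg -1.4
scene brass 127 mean [ 0.5373 -0.4432  0.1203] zr [0.1059 0.1299] rect [ 5.35200e-01 -4.42700e-01  2.07000e-02  2.15000e-02  7.90193e+01]
   pca deg -114.49
scene plate 970 mean [nan nan nan] zr [nan nan] rect [ 0.5882 -0.1891  0.1464  0.0789 54.5851]Traceback (most recent call last):
  File "m.py", line 20, in <module>
    d=np.linalg.svd(Q[:,:2]-Q[:,:2].mean(0),full_matrices=False)[2][0]; print('   pca deg',np.degrees(np.arctan2(d[1],d[0])).round(2))
      ~~~~~~~~~~~~~^^^^^^^^^^^^^^^^^^^^^^^^^^^^^^^^^^^^^^^^^^^^^
    u, s, vh = gufunc(a, signature=signature)
               ~~~~~~^^^^^^^^^^^^^^^^^^^^^^^^
    raise LinAlgError("SVD did not converge")
numpy.linalg.LinAlgError: SVD did not converge
```

```bash
sed -i 's/cv2.morphologyEx((m&box).astype(np.uint8),cv2.MORPH_OPEN,np.ones((2,2)))/(m\&box).astype(np.uint8)/; s/Q=P\[m>0\]/Q=P[m>0]; Q=Q[~np.isnan(Q[:,0])]/' m.py; cat >> m.py <<'E'
    # loose things: heights above table robot side
    m=((z>.008)&(z<.2)&(P[...,0]>.2)&(P[...,0]<.9)&(abs(P[...,1])<.6)).astype(np.uint8)
    nl,lab,st,_=cv2.connectedComponentsWithStats(m)
    for i in range(1,nl):
        if st[i,4]>60:
            Q=P[lab==i]; print(n,'obj',st[i],'lo',Q.min(0).round(3),'hi',Q.max(0).round(3))
E
python3 m.py
```

```text
scene red 218 mean [0.5912 0.0917 0.0578] zr [0.0412 0.0621] rect [5.91400e-01 1.01000e-01 5.09000e-02 8.79000e-02 8.29615e+01]
   pca deg -5.92
scene orange 106 mean [ 0.5069 -0.2338  0.079 ] zr [0.0727 0.0847] rect [ 5.0610e-01 -2.3590e-01  8.5100e-02  1.5700e-02  4.9338e+01]
   pca deg -132.22
scene blue 154 mean [0.6059 0.2341 0.1359] zr [0.1322 0.1398] rect [6.06500e-01 2.34600e-01 4.38000e-02 5.16000e-02 8.08308e+01]
   pca deg -13.27
scene brass 129 mean [ 0.5347 -0.4436  0.122 ] zr [0.11   0.1302] rect [ 5.32300e-01 -4.43000e-01  2.06000e-02  2.40000e-02  8.19153e+01]
   pca deg -8.01
scene plate 997 mean [ 0.5643 -0.1931  0.0571] zr [0.0542 0.0607] rect [ 0.5588 -0.1818  0.1305  0.0913 84.1186]
   pca deg -110.68
scene railtop 3290 mean [ 0.5511 -0.1569  0.0347] zr [0.0312 0.0396] rect [ 5.78500e-01 -2.50000e-02  1.02380e+00  5.54400e-01  8.98651e+01]
   pca deg -98.61
scene obj [304 111  13  22 153] lo [0.325 0.468 0.008] hi [0.361 0.506 0.096]
scene obj [250 130  55  43 668] lo [0.247 0.196 0.008] hi [0.445 0.392 0.059]
scene obj [ 411  147   67   84 2029] lo [0.811 0.286 
[... 1248 characters left out ...]
07] rect [0.5814 0.0716 0.5305 1.0219 4.0589]
   pca deg 86.65
side obj [ 164  109  144  140 4452] lo [ 0.462 -0.545  0.008] hi [0.65  0.304 0.158]
side obj [203 119  21  23 412] lo [ 0.766 -0.301  0.008] hi [ 0.889 -0.165  0.043]
side obj [143 153  27  33 399] lo [0.795 0.069 0.008] hi [0.878 0.149 0.139]
side obj [  36  190   84   85 2925] lo [0.805 0.291 0.009] hi [0.9   0.6   0.121]
side obj [253 190  36  34 188] lo [ 0.304 -0.068  0.008] hi [0.488 0.003 0.033]
side obj [223 246  40  61 462] lo [0.243 0.186 0.009] hi [0.384 0.396 0.064]
side obj [203 249  34  24 160] lo [0.384 0.214 0.009] hi [0.439 0.333 0.057]
side obj [186 312  26  24 352] lo [0.296 0.45  0.008] hi [0.381 0.532 0.1  ]
```

```bash
cat >> h.py <<'E'
A=np.radians(83.5); U=np.array([np.cos(A),np.sin(A)]); X=np.array([U[1],-U[0]])
TAIL0=np.array([.549,-.2446]); Q=[np.cos(A/2),np.sin(A/2),0,0]
def W(x,y,z): return [*(TAIL0+x*X+y*U),z]   # rail axes, origin at first tail point
def F():
    f=np.array(r.current_contact_force()); return np.round([f[:2]@X,f[:2]@U,f[2]],1)
def L(): 
    p=np.array(r.current_tool_pos()); d=p[:2]-TAIL0; return np.round([d@X,d@U,p[2]],4)
E
python3 - <<'E'
from h import *
r.set_gripper(0.0,20)
r.move_to(W(.005,-.06,.25),Q)
r.move_linear(W(.005,-.05,.066),vel=.15)
r.sleep(.2); print(L(),F(),r.current_q(),r.current_t())
for y in np.arange(-.03,.006,.004):
    r.move_linear(W(.005,y,.066),vel=.04); f=F(); print(y.round(3),L(),f)
    if abs(f[1])>2.5: break
print(r.current_t())
im=snap('scene'); cv2.imwrite('pics/a.png',cv2.resize(im['pixels'][190:310,150:310,::-1],None,fx=4,fy=4))
E
```

```text
[ 0.0052 -0.0501  0.0666] [ 0.4 -0.1  0.5] [-5.68156796e-01  7.10511276e-01  1.57800458e+00  1.31654949e-05
  8.52124308e-01 -4.54713823e-01] 3.7833
-0.03 [ 0.0051 -0.03    0.0661] [0.1 0.4 0.2]
-0.026 [ 0.005  -0.0259  0.066 ] [-0.4 -0.8  0.1]
-0.022 [ 0.005  -0.0218  0.066 ] [-0.5  0.2  1. ]
-0.018 [ 0.005  -0.0178  0.066 ] [-0.7  0.4 -0.6]
-0.014 [ 0.005  -0.0138  0.066 ] [-0.1  0.  -0.3]
-0.01 [ 0.005  -0.0098  0.066 ] [0.2 0.5 0.3]
-0.006 [ 0.005  -0.0058  0.066 ] [ 0.8  0.  -0.7]
-0.002 [ 0.005  -0.0018  0.066 ] [ 1.2  0.2 -0.2]
0.002 [0.005  0.0022 0.066 ] [0.6 0.9 0.4]
6.4333
```

View pics/a.png

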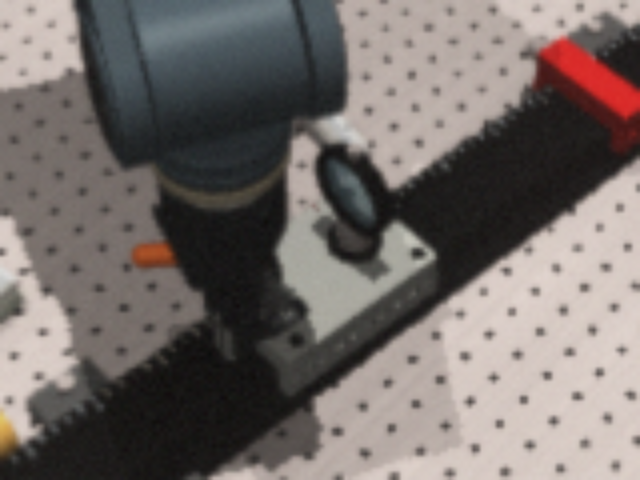

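The picture shows the closed fingers at (235,350), just behind the plate's rear edge and clear of the lever. I'll measure whether the carriage has moved, then push on with the stop in view.

```bash
cat >> h.py <<'E'
def look(im=None):
    im=im or snap('scene'); P=cloud(im); hsv=cv2.cvtColor(im['pixels'],cv2.COLOR_RGB2HSV).astype(int); H,S,V=hsv[...,0],hsv[...,1],hsv[...,2]
    x=(P[...,:2]-TAIL0)@X; y=(P[...,:2]-TAIL0)@U; z=P[...,2]
    m=(S<70)&(V>70)&(z>.054)&(z<.063)&(abs(x)<.055); nose=np.percentile(y[m],99.5); 
    m=((H<4)|(H>174))&(S>180)&(V>90)&(z>.054)&(z<.068)&(abs(x)<.06); red=np.percentile(y[m],[.5,50,99.5])
    m=(H>=5)&(H<16)&(S>170)&(V>100)&(z>.068)&(z<.09); o=np.c_[x[m],y[m]]
    ang=None
    if len(o)>10:
        d=np.linalg.svd(o-o.mean(0),full_matrices=False)[2][0]; ang=np.degrees(np.arctan2(d[1],d[0]))%180+180
        if ang>300: ang-=180
    return dict(nose=round(nose,4),red=red.round(4),lever_deg=ang and round(ang,1),lever_mean=o.mean(0).round(3) if len(o) else None,lever_n=len(o))
E
python3 - <<'E'
from h import *
import pickle
print(look(pickle.load(open('i.pkl','rb'))['scene']))
print(look())
for y in (.008,.014,.02):
    r.move_linear(W(.005,y,.066),vel=.04); print(y,F(),look()['nose'])
E
```

```text
{'nose': np.float64(0.3342), 'red': array([0.3233, 0.338 , 0.3535]), 'lever_deg': np.float64(234.0), 'lever_mean': array([-0.043,  0.006]), 'lever_n': 108}
{'nose': np.float64(0.4643), 'red': array([0.3238, 0.338 , 0.3538]), 'lever_deg': np.float64(226.0), 'lever_mean': array([-0.063, -0.009]), 'lever_n': 42}
0.008 [-0.5  0.3  0.5] 0.4706
0.014 [ 0.3 -0.8  0.2] 0.4575
0.02 [ 0.4 -1.1 -0.4] 0.422
```

```bash
sed -i 's/m=(S<70).*nose=/m=(S<70)\&(V>70)\&(z>.054)\&(z<.063)\&(abs(x)<.055); n,lab,st,_=cv2.connectedComponentsWithStats(m.astype(np.uint8)); m=lab==1+np.argmax(st[1:,4]); nose=/' h.py
python3 - <<'E'
from h import *
import pickle
print(look(pickle.load(open('i.pkl','rb'))['scene']))
print(L(),look())
for y in (.03,.04,.05):
    r.move_linear(W(.005,y,.066),vel=.04); print(L(),F(),look()['nose'])
E
```

```text
{'nose': np.float64(0.1276), 'red': array([0.3233, 0.338 , 0.3535]), 'lever_deg': np.float64(234.0), 'lever_mean': array([-0.043,  0.006]), 'lever_n': 108}
[0.005  0.0202 0.066 ] {'nose': np.float64(0.1581), 'red': array([0.3242, 0.3383, 0.3525]), 'lever_deg': np.float64(233.0), 'lever_mean': array([-0.063,  0.008]), 'lever_n': 40}
[0.005  0.0303 0.066 ] [-0.8  1.   0.7] 0.1683
[0.005  0.0403 0.066 ] [-0.2  0.1 -0.1] 0.1786
[0.005  0.0503 0.066 ] [ 0.2 -0.1  0.5] 0.1883
```

```bash
python3 - <<'E'
from h import *
r.move_linear(W(.005,.172,.066),vel=.06); print(L(),F(),look(),r.current_t())
for y in np.arange(.173,.196,.0007):
    r.move_linear(W(.005,y,.066),vel=.02); f=F()
    if abs(f[1])>3: r.sleep(.05); f=F(); print(y.round(4),f)
    if abs(f[1])>6: break
print(L(),f,look(),r.current_t())
im=snap('scene'); cv2.imwrite('pics/b.png',cv2.resize(im['pixels'][160:280,200:360,::-1],None,fx=4,fy=4))
E
```

```text
[0.0053 0.172  0.066 ] [-1.3 -1.5  0.8] {'nose': np.float64(0.3087), 'red': array([0.3243, 0.3406, 0.3542]), 'lever_deg': np.float64(237.2), 'lever_mean': array([-0.062,  0.162]), 'lever_n': 34} 11.2167
0.173 [ 0.9 -2.9 -1.7]
0.1737 [ 1.7 -3.5 -2.7]
0.1751 [ 1.7 -2.6 -1.1]
0.1758 [ 2.4 -3.  -0. ]
0.1765 [ 2.3 -2.8 -0.1]
0.1772 [ 2.9 -3.7  0.8]
0.18 [ 2.6 -2.8  0.4]
0.1807 [ 2.5 -2.8  1.6]
0.1814 [ 1.7 -3.1  1.4]
0.1821 [ 3.  -2.8  1.5]
0.1828 [ 1.3 -3.4  1.2]
0.1835 [ 1.8 -2.9  1.9]
0.1849 [ 2.1 -3.   1.3]
0.1856 [ 1.3 -3.2  2.2]
0.1863 [ 1.7 -5.5  2.8]
0.187 [  0.4 -10.4   2.3]
[0.005  0.1862 0.066 ] [  0.4 -10.4   2.3] {'nose': np.float64(0.3233), 'red': array([0.3264, 0.3414, 0.3525]), 'lever_deg': np.float64(233.9), 'lever_mean': array([-0.062,  0.176]), 'lever_n': 38} 17.3167
```

View pics/b.png

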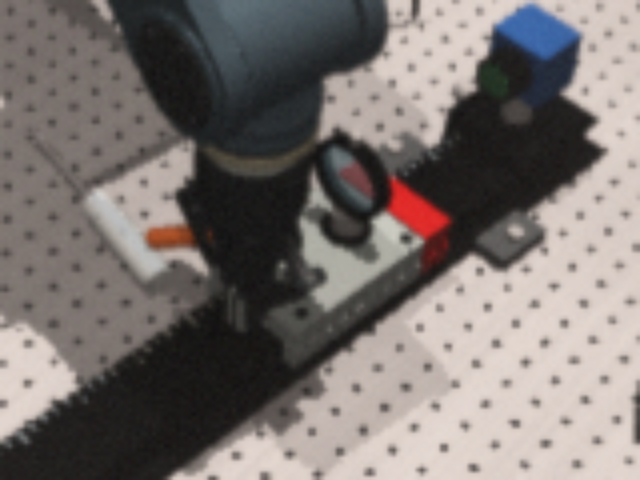

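The carriage now rests against the stop: the plate edge at (430,245) meets the red block, force rose to 10 N, and the stop's edges haven't shifted. Next is the lever.

```bash
cat > sw.py <<'E'
from h import *
AX=np.array([-.031,.2295])
def pos(deg,clear=0.,rad=.06):
    t=np.radians(deg); l=np.array([np.cos(t),np.sin(t)]); d=np.array([np.sin(t),-np.cos(t)])
    h=.0145*abs(d[0])+.011*abs(d[1])+.008
    return AX+rad*l-(h+clear)*d
E
python3 - <<'E'
from sw import *
r.move_linear(W(.005,.160,.066),vel=.08)
p=pos(236,.010); r.move_linear(W(*p,.084),vel=.1); r.sleep(.1); print(L(),F(),look(),r.current_t())
ref=np.array(F(),float)
for a in np.arange(236,178,-4):
    r.move_linear(W(*pos(a),.084),vel=.06); f=F()-ref; print(a,L(),f)
    if np.hypot(*f[:2])>12: break
print(look(),r.current_t())
im=snap('scene'); cv2.imwrite('pics/c.png',cv2.resize(im['pixels'][160:280,180:340,::-1],None,fx=4,fy=4))
E
```

```text
[-0.0341  0.1596  0.0839] [-0.2 -0.6 -0.6] {'nose': np.float64(0.3233), 'red': array([0.325 , 0.3416, 0.3535]), 'lever_deg': np.float64(220.6), 'lever_mean': array([-0.027,  0.226]), 'lever_n': 30} 18.5917
236 [-0.0432  0.1654  0.0839] [-0.1 -0.2  0.4]
232 [-0.0475  0.1661  0.084 ] [-0.2 -0.6  0.7]
228 [-0.0518  0.1675  0.0841] [-0.2  0.2  1.2]
224 [-0.0564  0.1692  0.084 ] [ 1.2 -0.7  0.4]
220 [-0.0607  0.1713  0.084 ] [ 0.1 -0.2  0.8]
216 [-0.0649  0.1738  0.084 ] [ 0.9 -0.7  0.8]
212 [-0.0689  0.1766  0.084 ] [-0.3  0.1  0.5]
208 [-0.0728  0.1799  0.084 ] [ 0.5 -1.3  0.4]
204 [-0.0764  0.1834  0.084 ] [0.4 0.7 1.1]
200 [-0.0797  0.1873  0.084 ] [ 0.3 -0.5  0.7]
196 [-0.0827  0.1915  0.084 ] [-0.2 -0.4  0.5]
192 [-0.0854  0.196   0.084 ] [-0.2  0.1  1.1]
188 [-0.0877  0.2007  0.084 ] [ 0.4 -0.8  0.9]
184 [-0.0897  0.2057  0.084 ] [0.2 0.  0.4]
180 [-0.0912  0.2108  0.084 ] [-0.5 -0.9  0.2]
{'nose': np.float64(0.3229), 'red': array([0.3246, 0.3406, 0.354 ]), 'lever_deg': np.float64(180.9), 'lever_mean': array([-0.041,  0.226]), 'lever_n': 63} 22.4583
```

View pics/c.png

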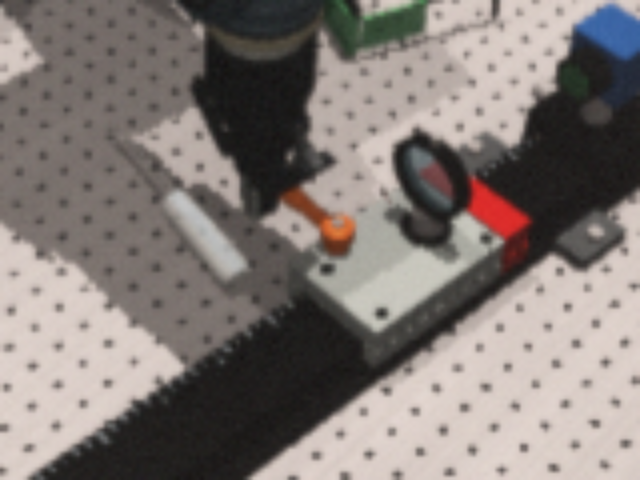

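The lever has swung with the finger, to about 180° (hub at (337,232), arm leading to the finger at (265,195)). The carriage is still on the stop. I'll finish the swing in small steps.

```bash
python3 - <<'E'
from sw import *
ref=np.array(F(),float)
for a in np.arange(179,155,-1.):
    r.move_linear(W(*pos(a),.084),vel=.03); r.sleep(.03); f=F()-ref
    if np.hypot(*f[:2])>2.5 : print(a,L(),f)
    if np.hypot(*f[:2])>8: break
print(a,L(),f,r.current_t()); r.sleep(.25)
x,y,_=L()
r.move_linear(W(x-.005,y-.03,.084),vel=.1); r.move_linear(W(x-.01,y-.04,.25),vel=.2)
r.move_to(W(-.1,-.05,.3),Q); r.sleep(.3)
print(F(),look(),r.current_t())
im=snap('scene'); cv2.imwrite('pics/d.png',cv2.resize(im['pixels'][160:280,180:340,::-1],None,fx=4,fy=4))
E
```

```text
159.0 [-0.0953  0.2288  0.084 ] [ 0.2 -6.   0.6]
158.0 [-0.0953  0.2292  0.084 ] [  1.4 -10.8   0. ]
158.0 [-0.0953  0.2292  0.084 ] [  1.4 -10.8   0. ] 28.7417
[0.2 0.3 0.3] {'nose': np.float64(0.3227), 'red': array([0.3258, 0.3412, 0.354 ]), 'lever_deg': np.float64(164.6), 'lever_mean': array([-0.057,  0.235]), 'lever_n': 86} 31.75
```

View pics/d.png

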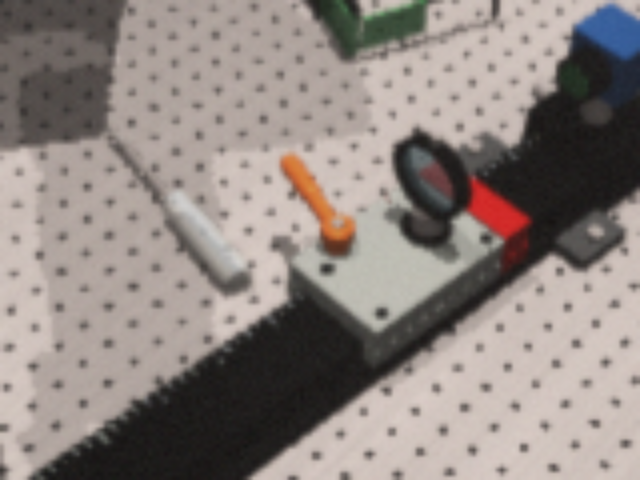

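The lever stands at 164.6° (end at 165°), with its tip at (290,163). The plate meets the stop at (500,245), and the robot is clear.

```bash
python3 -c "
from h import *
r.hand_in(); print(r.current_t())"
```

```text
the job is handed in; nothing more can be done
the job is handed in; nothing more can be done
```

I slid the carriage along the rail until it rested against the red stop, then swung the orange lever to its end. The arm is withdrawn and the job is handed in; the last clock reading before that was 31.75 s of the 54 s allowed.

- **Carriage on stop:** I pushed on the tail face with the fingers shut. The force rose from about 3 N to 10 N at contact, well under the 45 N at which the stop slips. The depth measurement shows the nose at 322.7 mm and the near edge of the stop at 325.8 mm. That difference of about 3 mm is within the measuring error, so my evidence for a closed gap is the contact force and the picture.
- **Clamp lever:** it was at about 234° (open) when the carriage reached the stop. Pushing it, I met its end at about 11 N, and the last measurement gives 164.6° against the 165° end, or about 1.31 rad.
- **Stop setting:** its measured edges moved by no more than about 3 mm between pictures, at the noise level, with no trend.
- **Other things:** I touched only the tail face and the lever. The screwdriver looks unmoved in the pictures, and I did not measure the other loose things again. At the end the force reading was near zero, so the robot was touching nothing.

No check failed. The force sensor read close to zero during the early push, so I confirmed from the depth images that the carriage was moving.

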